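# Slide a steel strip out of its grooved board and lay it across the bending block

## Task

Lower the fingers slowly, press lightly on top of the steel strip that lies in the groove of the wooden board and slide it along the groove, out from under its spring keeper, until a good third of it overhangs the open end of the board. Then pick it up by the overhanging part and lay it gently across the small iron bending block, centred and square to the block's long side, and let go. Leave the block, the sanding block and the tape roll where they are.

Things in the scene. Friction and masses are not known exactly. Their poses are not given: they have to be found in the camera images.
- strip_center (a point): Centre (half-way up) of a grey flat steel strip, 130 mm long (its y axis), 32 mm wide (x), 6 mm thick (z up), 0.09 to 0.15 kg. At the start it lies flat in the groove of the wooden board, 1 mm proud of the groove's sides, so it cannot be gripped there. Slid with more than half its length past the edge it tips off.
- board_edge (a point): Open front end of the groove, on the groove's floor at its middle: the edge over which the strip is to overhang. Axes as strip_board: x along the groove away from the open end (the strip slides towards -x), z up. Free air beyond it, 45 mm down to the bench. The strip starts with its front end 12 to 16 mm behind this edge.
- strip_board: Grooved wooden board screwed to the bench: 160 mm (x, along the groove) by 96 mm (y) by 50 mm high; origin at the centre of its underside. The groove is 35 mm wide, 5 mm deep (floor: cork liner, 45 mm above the bench, gives 1 mm under 30 N), open at the -x end, closed at +x by an end block 14 mm thick and 60 mm high, on which the keeper's steel bracket reaches up to 70 mm. The liner is spoilt by more than 28 N from strip or fingers.
- keeper_nose (a point): Where the keeper, a thin steel leaf spring on the board's end block, bears on the strip's top near its rear end with 1.5 to 4 N (its set screw varies); the strip is free of it after sliding 15 to 21 mm. From here back the leaf, 16 mm wide, rises to 70 mm at most above the bench; its round nose reaches 3 mm forward of this point.
- block_top (a point): Centre of the flat top of a loose black cast-iron bending block, 0.85 kg, standing on the bench: 45 mm (x axis) by 66 mm (y axis, its long side), 48 mm high. The strip is to lie flat on this top with its length along the block's x axis, either way round.
- iron_block: The same iron bending block; origin at the centre of its underside, axes as block_top.
- strip: The same steel strip; origin at the centre of its underside, axes as strip_center. Fingers pressing straight down on it with 14 to 19 N drag it along the groove; with less they slip over it when the keeper is set tight. The keeper and the strip's weight take up to 6 of the 28 N the board can bear, so press with less than 20 N and touch down slowly (10 mm/s or so).
- sanding_block: Loose sanding block (bystander), 52 x 91 x 29 mm; origin at the centre of its underside.
- tape_roll: Loose roll of yellowish tape lying flat (bystander), 68 mm across, 19 mm high; origin at the centre of its underside.
Things that resemble listed ones, but are neither listed nor needed, are in the scene too. What is shaped like the strip but black is not meant.

How it is judged:
On the way, in this order (a step that is already met when the one before it is completed fails the run):
1. The strip lies in the groove and overhangs the board's open end by 32 to 60 mm (x of strip_center in the frame of strip_board between -0.075 and -0.047 m and z of strip_center in the frame of strip_board between 0.044 and 0.051 m and angle between the y axis of strip_center and the x axis of strip_board, either way round below 0.12 rad), for 0.2 s.
2. The strip is lifted clear of the board (height (world z) of strip_center above 0.065 m and contact force between strip and strip_board below 0.1 N and contact force between the fingers and strip above 1 N), for 0.2 s.
At the end, for the whole second after the job is handed in: The strip lies flat and at rest on the upright iron block, its centre within 15 mm of the middle of the block's top, its length within 0.2 rad of the block's x axis (across its long side), released (horizontal distance between strip_center and block_top below 0.015 m and z of strip_center in the frame of block_top between 0 and 0.006 m and angle between the y axis of strip_center and the x axis of block_top, either way round below 0.2 rad and angle between each of strip_center, block_top's own z axis and vertical below 0.06 rad and linear speed of strip below 0.02 m/s); the robot touches nothing.
It fails at once if The strip or the fingers are pressed on the grooved board with more than 28 N (contact force between any of strip, the arm, the fingers and strip_board above 28 N).
It fails at once if The strip is set on the block with more than 28 N (contact force between strip and iron_block above 28 N).
It fails at once if The strip falls off the board or the block (height (world z) of strip_center below 0.035 m).
It fails at once if The iron block is shifted by more than 20 mm (distance of iron_block from where it was at the start of the episode above 0.02 m).
It fails at once if The sanding block or the tape roll is shifted by more than 20 mm (distance of any of sanding_block, tape_roll from where it was at the start of the episode above 0.02 m).
It also fails if it takes over 72 s, if anything falls off the work surface, if the arm or the gripper's body presses on something with over 40 N, if the wrist force passes 120 N, or if a joint passes its speed limit or range.

## Robot

A 7-joint arm with a two-finger parallel gripper is mounted at the origin on a cart in front of the work surface, level with it; the furniture and walls round the work are solid. World frame = base frame: x ahead of the robot, y to its left, z up, the work surface at z = 0. Lengths are in m, angles in rad, forces in N, time in s.
With the tool pointing down it reaches from about 0.425 to 0.875 m from the base axis. Payload 8.4 kg.
Tool frame: the origin (TCP) lies at the very end of the fingers, on their centre line; the grasp point (between the pads) lies 19 mm behind it (bot.tcp_to_grasp is the z of the grasp point in the tool frame, in m); z points along the fingers, y is the line along which they close (so a half turn about z gives the same grasp; the last joint's range is limited). The gripper opens to 87 mm and grips with 3 to 60 N. Pads are 19 mm wide; open, the fingers measure 117 mm over their backs; the gripper's body (75 mm by 190 mm) begins 51 mm behind the grasp point.
Start: joints at [1.007, 0.333, 0.04, 1.465, -0.013, 1.343, -0.059], TCP at [0.291, -0.581, 0.223] pointing down, gripper open.
Joint ranges: [-2.58, 2.58], [-0.38, 2.09], [-1.3, 1.39], [0.25, 2.4], [-1.5, 4.64], [0.08, 2.09], [-2.65, 2.65]. Speed limits (rad/s): [2.22, 2.22, 2.79, 2.79, 3.14, 3.14, 3.14].

## Interface

Orientations are given as [roll, pitch, yaw] about the fixed x, y, z axes, in that order (R = Rz(yaw) Ry(pitch) Rx(roll)).
In Python, from plant import bot, cams gives the robot as it stands.
- The arm moves only by the shell command python3 -m pendant 'ROWS' [FORCE]. ROWS is text: rows parted by semicolons, each of 5 numbers parted by spaces: the shift along the tool's x, y, z in m, then the turn about the tool's z in rad, then the finger opening in m, from 0 to 0.087. A call has 1 to 10 rows; each row is the pose to reach, as a shift and turn from the pose commanded when the call began, along the tool's axes at that moment; what a row does not reach only later rows make up. A row lasts 1/12 s, in which the tool goes at most 41.7 mm and 7.16 degrees, less where a joint would pass 70% of its speed; a pose out of reach is approached as far as the arm can. A call with a gripper value outside its range is refused whole. The fingers move at their own pace and stop on an object; FORCE is the grip in N (left out, the last holds). Time passes only in rows, so rows that repeat a pose let the fingers close. It gives the time, the measured TCP pose, the force, the opening and the grip force at its end, in the units of the state.
- bot.sense(): the state, without advancing time (a new reading comes with each control period).
- cams.capture(name): name is "scene" or "top" or "wrist"; returns (picture, depth): 400x640x3 uint8, blue, green, red; 400x640 float32, m along the optical axis (not along the pixel's ray), 0 where there is no reading.
- cams.camera_model(name): a dict with "K" (3x3 intrinsics, pixels), "rvec" (rotation vector, rad) and "tvec" (3), from world to camera coordinates, as OpenCV has them; the wrist camera has in their place "tool_from_camera" (4x4, takes a point from camera to tool coordinates, whose origin is the TCP and whose axes are the flange's). Camera axes: x right, y down, z forward; pixel columns grow to the right and rows downward; lengths in m; the calibration is good to about 2 mm. The wrist camera is an equidistant fisheye: a pixel r from the principal point sees the ray r / f radians off the axis. A picture is of the moment at which its call begins: read the wrist's pose just before it. camera_model takes no time and is no camera call.
- bot.sign_off(): hands the job in; it is judged then, once.
The state is a dict: "t": time; "joints": joint angles; "joint_velocities": joint speeds; "joint_torque": joint torques, N m; "tcp_pos": TCP position; "tcp_rot": TCP orientation; "wrist_force": force on the tool from outside, world axes, zero at the start; "ft_torque": the same for the moment, N m; "opening": opening from 0.0 (shut) to 1.0 (fully open); "gripper_force": force on a finger pad.
Only numpy, scipy, OpenCV 4.12 (cv2) and the standard library are available. Lean on these libraries where they do the work, as an engineer would, in place of code of your own. Each camera call takes 0.05 s, during which the arm holds its last target. There are 200 camera calls.

## Working session

There is one attempt and no reset: what is moved stays moved. The work goes in short steps, Python scripts to look and compute and a shell command to move; the robot and the scene stay as the last step left them, time stands still between calls to the robot, and variables do not carry over. Pictures are saved under pics/ and viewed, at most 10 in all, crops included, and the job is handed in when it is done.

```bash
ls; mkdir -p pics; python3 - <<'E'
from plant import bot,cams
import cv2,numpy as np
s=bot.sense();print(s['t'],s['tcp_pos'],s['tcp_rot'],s['wrist_force'],s['opening'])
for n in('scene','top'):
    p,d=cams.capture(n);cv2.imwrite(f'pics/{n}0.png',p);np.save(f'pics/{n}0.npy',d)
    print(n,{k:np.round(v,4).tolist() for k,v in cams.camera_model(n).items()})
E
```

```text
pics
0.0 [ 0.29113176 -0.58063502  0.22169448] [-3.14001539e+00  1.03748792e-04  4.64752425e-01] [-0.61708783  0.33990201 -0.72160929] 1.0015703300234526
scene {'K': [[373.1608, 0.0, 318.9992], [0.0, 373.1608, 195.9452], [0.0, 0.0, 1.0]], 'rvec': [0.8375, -2.2731, 1.3892], 'tvec': [0.4923, 0.1898, 0.7579]}
top {'K': [[404.8553, 0.0, 328.1676], [0.0, 404.8553, 202.6067], [0.0, 0.0, 1.0]], 'rvec': [2.1888, -2.1307, 0.1445], 'tvec': [0.0671, 0.6067, 1.1127]}
```

View pics/top0.png

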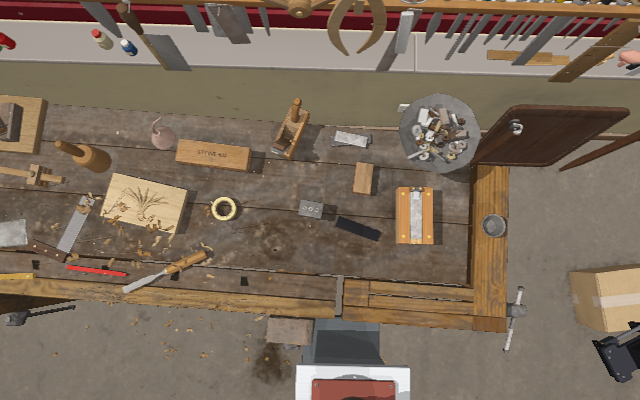

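View pics/scene0.png

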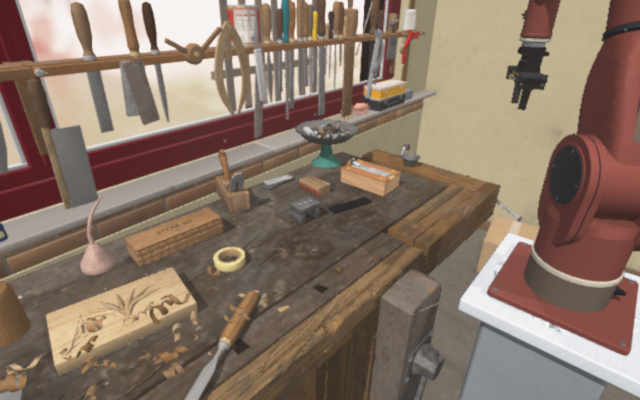

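The top view shows the board at about (415,215), with the groove running up the image and the strip grey inside it. The iron block is at (311,209), the black decoy at (357,228), the sanding block at (364,178) and the tape at (223,208). I'll zoom in and measure with depth.

```bash
cat > h.py <<'E'
import numpy as np,cv2
from plant import bot,cams
def world(n,uv,z):
    "intersect pixel rays with the plane of height z"
    m=cams.camera_model(n);R=cv2.Rodrigues(np.array(m['rvec'],float))[0];t=np.array(m['tvec'],float).ravel()
    uv=np.atleast_2d(uv).astype(float);K=np.array(m['K'])
    r=np.c_[uv,np.ones(len(uv))]@np.linalg.inv(K).T@R;c=-R.T@t
    return c+r*((z-c[2])/r[:,2])[:,None]
def cloud(n,d):
    m=cams.camera_model(n);R=cv2.Rodrigues(np.array(m['rvec'],float))[0];t=np.array(m['tvec'],float).ravel()
    v,u=np.mgrid[:400,:640];r=np.dstack([u,v,np.ones_like(u)])@np.linalg.inv(np.array(m['K'])).T
    return (r*d[...,None]-t)@R
E
python3 - <<'E'
from h import *
p=cv2.imread('pics/top0.png');d=np.load('pics/top0.npy');P=cloud('top',d)
cv2.imwrite('pics/crop0.png',cv2.resize(p[165:255,290:445],None,fx=5,fy=5,interpolation=cv2.INTER_CUBIC))
print('bench z',np.median(P[240:255,400:440,2]))
for n,(u0,v0,u1,v1),lo,hi in(('board',(385,170,445,260),.04,.056),('iron',(290,190,335,225),.038,.06),('sand',(345,155,382,200),.02,.04)):
    Q=P[v0:v1,u0:u1].reshape(-1,3);Q=Q[(Q[:,2]>lo)&(Q[:,2]<hi)]
    (c,s,a)=cv2.minAreaRect(Q[:,:2].astype(np.float32)*1000)
    print(n,len(Q),np.round(c),np.round(s),round(a,1),'z',np.median(Q[:,2]))
print('z down the strip',[(v,*np.round(P[v,416],3)) for v in range(182,248,4)])
E
```

```text
bench z 0.000722276201536565
board 1855 [ 576. -163.] [160.  96.] 0.5 z 0.0507476650794552
iron 381 [585. 132.] [66. 45.] 80.6 z 0.04936409826552854
sand 545 [681. -16.] [52. 91.] 83.0 z 0.028655497477415557
z down the strip [(182, np.float64(0.678), np.float64(-0.176), np.float64(-0.001)), (186, np.float64(0.656), np.float64(-0.162), np.float64(0.06)), (190, np.float64(0.643), np.float64(-0.16), np.float64(0.069)), (194, np.float64(0.634), np.float64(-0.163), np.float64(0.053)), (198, np.float64(0.622), np.float64(-0.163), np.float64(0.055)), (202, np.float64(0.611), np.float64(-0.163), np.float64(0.055)), (206, np.float64(0.6), np.float64(-0.164), np.float64(0.05)), (210, np.float64(0.589), np.float64(-0.164), np.float64(0.049)), (214, np.float64(0.578), np.float64(-0.164), np.float64(0.051)), (218, np.float64(0.566), np.float64(-0.164), np.float64(0.051)), (222, np.float64(0.555), np.float64(-0.163), np.float64(0.052)), (226, np.float64(0.544), np.float64(-0.163), np.float64(0.052)), (230, np.float64(0.533), np.float64(-0.165), np.float64(0.046)), (234, np.float64(0.521), np.float64(-0.163), np.float64(0.052)), (238, np.float64(0.51), np.float64(-0.163), np.float64(0.053)), (242, np.float64(0.5), np.float64(-0.166), np.float64(0.041)), (246, np.float64(0.49), np.float64(-0.176), np.float64(-0.003))]
```

View pics/crop0.png

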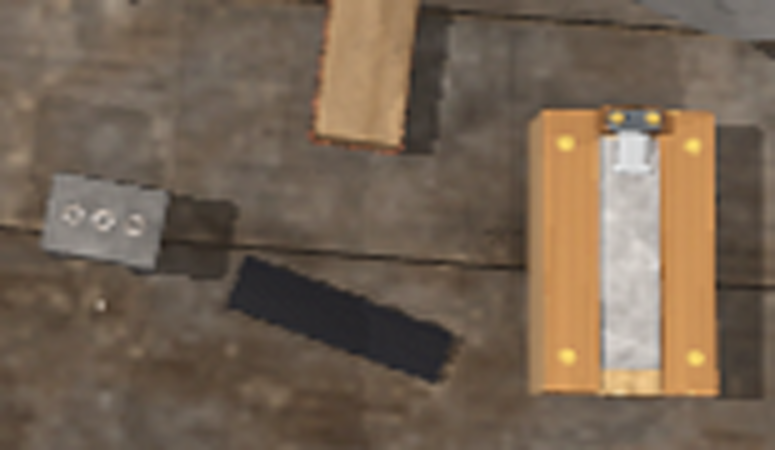

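The crop agrees with the given sizes. In mm:
- **Board:** centre (576,-163), yaw 0.5°, open end at x≈496.
- **Strip:** front end at x≈510.
- **Iron block:** top centre (585,132), x axis at about -9.4°.

I'll move above the strip with yaw about 0 and the fingers closed.

```bash
R="0.45 -0.242 0 0.456 0"; python3 -m pendant '0.45 -0.242 0 0.456 0;0.45 -0.242 0 0.456 0;0.45 -0.242 0 0.456 0;0.45 -0.242 0 0.456 0;0.45 -0.242 0 0.456 0;0.45 -0.242 0 0.456 0;0.45 -0.242 0 0.456 0;0.45 -0.242 0 0.456 0;0.45 -0.242 0 0.456 0;0.45 -0.242 0 0.456 0' 40
```

```text
t: 0.93
tcp_pos: [0.529, -0.2418, 0.2224]
tcp_rot: [-3.141, 0.0, 0.009]
wrist_force: [0.8, -1.8, 0.0]
opening: 0.324
gripper_force: 0.0
```

```bash
python3 -m pendant '0.05 -0.072 0 0 0;0.05 -0.072 0 0 0;0.05 -0.072 0 0 0;0.05 -0.072 0.08 0 0;0.05 -0.072 0.08 0 0;0.05 -0.072 0.1 0 0;0.05 -0.072 0.12 0 0;0.05 -0.072 0.12 0 0;0.05 -0.072 0.12 0 0' ; python3 - <<'E'
from h import *
s=bot.sense();print(s['tcp_pos'],s['wrist_force'])
p,d=cams.capture('wrist');cv2.imwrite('pics/w1.png',p)
m=cams.camera_model('wrist');print({k:np.round(v,4).tolist() for k,v in m.items()})
E
```

```text
t: 1.68
tcp_pos: [0.5769, -0.1712, 0.1018]
tcp_rot: [-3.141, 0.002, 0.009]
wrist_force: [-0.2, 0.4, 1.0]
opening: 0.003
gripper_force: 0.0
[ 0.57694873 -0.17121842  0.10178591] [-0.17052292  0.41758832  1.00889938]
{'K': [[309.7069, 0.0, 321.9331], [0.0, 309.7069, 203.1369], [0.0, 0.0, 1.0]], 'tool_from_camera': [[-0.0001, -0.9639, -0.2663, 0.0726], [1.0, -0.0, -0.0001, 0.0007], [0.0001, -0.2663, 0.9639, -0.1629], [0.0, 0.0, 0.0, 1.0]]}
```

View pics/w1.png

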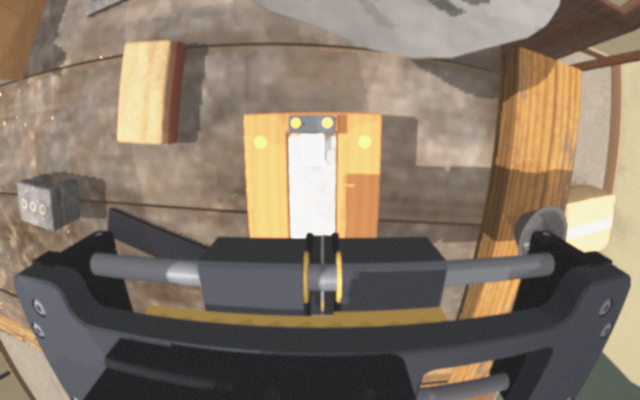

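The wrist view shows the groove centred at column 313 and the tool at 322, so the strip is at y≈-0.1645. That agrees with the top view. I'll centre on it and drop to about 8 mm above.

```bash
python3 -m pendant '0.004 -0.003 0.01 0 0;0.008 -0.0065 0.025 0 0;0.008 -0.0065 0.035 0 0;0.008 -0.0065 0.04 0 0;0.008 -0.0065 0.042 0 0;0.008 -0.0065 0.042 0 0;0.008 -0.0065 0.042 0 0;0.008 -0.0065 0.042 0 0'
```

```text
t: 2.4
tcp_pos: [0.5861, -0.165, 0.0613]
tcp_rot: [3.141, -0.001, 0.008]
wrist_force: [-0.8, 0.0, 0.1]
opening: 0.004
gripper_force: 0.0
```

```bash
python3 -m pendant '0 0 0.001 0 0;0 0 0.002 0 0;0 0 0.003 0 0;0 0 0.004 0 0;0 0 0.005 0 0;0 0 0.006 0 0;0 0 0.007 0 0;0 0 0.0075 0 0;0 0 0.008 0 0;0 0 0.008 0 0'
```

```text
t: 3.23
tcp_pos: [0.5857, -0.1647, 0.0524]
tcp_rot: [-3.141, 0.0, 0.009]
wrist_force: [0.1, 0.2, -0.8]
opening: 0.002
gripper_force: 0.0
```

```bash
python3 -m pendant '0 0 0.0004 0 0;0 0 0.0008 0 0;0 0 0.0012 0 0;0 0 0.0015 0 0;0 0 0.0015 0 0'
```

```text
t: 3.65
tcp_pos: [0.5858, -0.1648, 0.0513]
tcp_rot: [3.142, -0.0, 0.009]
wrist_force: [-1.1, -0.4, 2.3]
opening: 0.007
gripper_force: 1.1
```

```bash
python3 -m pendant '0 0 0.0002 0 0;0 0 0.0004 0 0;0 0 0.0005 0 0;0 0 0.0005 0 0'
```

```text
t: 3.98
tcp_pos: [0.5858, -0.1647, 0.0511]
tcp_rot: [3.142, -0.0, 0.009]
wrist_force: [-2.2, 1.7, 6.9]
opening: 0.007
gripper_force: 3.1
```

```bash
python3 -m pendant '0 0 0.0003 0 0;0 0 0.0006 0 0;0 0 0.0008 0 0;0 0 0.0008 0 0;0 0 0.0008 0 0'
```

```text
t: 4.4
tcp_pos: [0.586, -0.1648, 0.0509]
tcp_rot: [3.141, -0.001, 0.009]
wrist_force: [-4.6, 1.6, 11.3]
opening: 0.005
gripper_force: 5.6
```

```bash
python3 -m pendant '0 0 0.0003 0 0;0 0 0.0006 0 0;0 0 0.0007 0 0;0 0 0.0007 0 0;0 0 0.0007 0 0'
```

```text
t: 4.82
tcp_pos: [0.5862, -0.1648, 0.0507]
tcp_rot: [3.141, -0.001, 0.009]
wrist_force: [-5.8, 1.0, 15.7]
opening: 0.0
gripper_force: 7.6
```

Now at 15.7 N. I'll start sliding slowly in steps.

```bash
python3 -m pendant '-0.001 0 0.0001 0 0;-0.002 0 0.0001 0 0;-0.003 0 0.0001 0 0;-0.004 0 0.0001 0 0;-0.005 0 0.0001 0 0;-0.006 0 0.0001 0 0'
```

```text
t: 5.32
tcp_pos: [0.5826, -0.1649, 0.051]
tcp_rot: [3.141, -0.006, 0.009]
wrist_force: [4.2, -0.1, 8.1]
opening: 0.006
gripper_force: 4.2
```

```bash
python3 -m pendant '0 0 0.0004 0 0;0 0 0.0008 0 0;-0.001 0 0.001 0 0;-0.002 0 0.0011 0 0;-0.003 0 0.0011 0 0;-0.004 0 0.0011 0 0'
```

```text
t: 5.82
tcp_pos: [0.5797, -0.1651, 0.0508]
tcp_rot: [3.14, -0.008, 0.009]
wrist_force: [4.6, -0.2, 12.5]
opening: 0.004
gripper_force: 6.3
```

```bash
python3 -m pendant '0 0 0.0003 0 0;-0.001 0 0.0006 0 0;-0.002 0 0.0006 0 0;-0.003 0 0.0006 0 0;-0.004 0 0.0006 0 0;-0.005 0 0.0006 0 0;-0.006 0 0.0006 0 0'
```

```text
t: 6.4
tcp_pos: [0.5743, -0.1652, 0.0507]
tcp_rot: [3.14, -0.009, 0.009]
wrist_force: [5.6, 0.1, 15.6]
opening: 0.004
gripper_force: 7.4
```

```bash
python3 -m pendant '-0.001 0 0.0001 0 0;-0.002 0 0.0002 0 0;-0.003 0 0.0002 0 0;-0.004 0 0.0002 0 0;-0.005 0 0.0002 0 0;-0.006 0 0.0002 0 0;-0.007 0 0.0002 0 0;-0.008 0 0.0002 0 0'; python3 - <<'E'
from h import *
o=[]
p,d=cams.capture('wrist');q,d2=cams.capture('scene')
a=cv2.resize(p[80:280,220:420],None,fx=2,fy=2)
b=cv2.resize(q[145:205,325:425],(667,400),interpolation=cv2.INTER_CUBIC)[:, :390]
cv2.imwrite('pics/w2.png',np.hstack([a,b]))
E
```

```text
t: 7.07
tcp_pos: [0.5664, -0.1653, 0.0507]
tcp_rot: [3.14, -0.01, 0.009]
wrist_force: [5.0, -0.5, 17.0]
opening: 0.006
gripper_force: 8.4
```

View pics/w2.png

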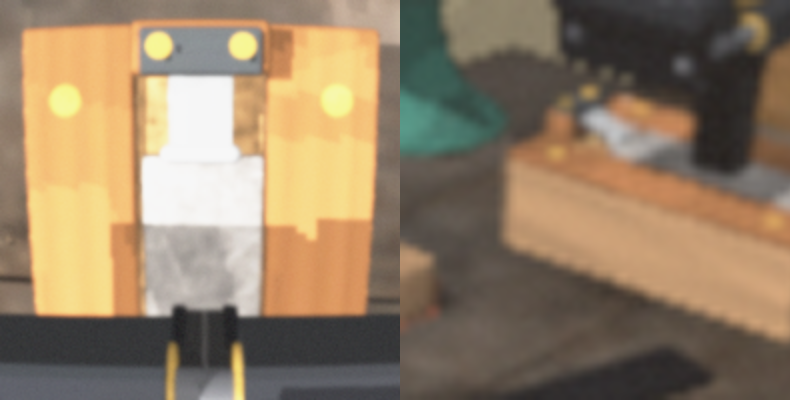

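The wrist view shows that the strip is moving with the fingers: its rear end is at crop row 155, just about clear of the keeper nose. I'll keep sliding.

```bash
python3 -m pendant '-0.001 0 0 0 0;-0.002 0 -0.0001 0 0;-0.003 0 -0.0001 0 0;-0.004 0 -0.0001 0 0;-0.005 0 -0.0001 0 0;-0.006 0 -0.0001 0 0;-0.007 0 -0.0001 0 0;-0.008 0 -0.0001 0 0;-0.009 0 -0.0001 0 0;-0.01 0 -0.0001 0 0'
```

```text
t: 8.0
tcp_pos: [0.5562, -0.1656, 0.0507]
tcp_rot: [3.14, -0.009, 0.009]
wrist_force: [4.8, 0.9, 17.5]
opening: 0.0
gripper_force: 8.5
```

```bash
python3 -m pendant '-0.001 0 0 0 0;-0.002 0 0 0 0;-0.003 0 0 0 0;-0.004 0 0 0 0;-0.005 0 0 0 0;-0.006 0 0 0 0;-0.007 0 0 0 0;-0.008 0 0 0 0;-0.009 0 0 0 0;-0.01 0 0 0 0'
```

```text
t: 8.83
tcp_pos: [0.5463, -0.1656, 0.0507]
tcp_rot: [3.14, -0.009, 0.009]
wrist_force: [4.6, 0.1, 17.2]
opening: 0.003
gripper_force: 8.6
```

```bash
python3 -m pendant '-0.001 0 0 0 0;-0.002 0 0 0 0;-0.003 0 0 0 0;-0.004 0 0 0 0;-0.005 0 0 0 0;-0.006 0 0 0 0;-0.007 0 0 0 0;-0.008 0 0 0 0;-0.009 0 0 0 0;-0.01 0 0 0 0'
```

```text
t: 9.67
tcp_pos: [0.5363, -0.1658, 0.0507]
tcp_rot: [3.14, -0.009, 0.009]
wrist_force: [3.7, -0.7, 17.0]
opening: 0.006
gripper_force: 8.6
```

```bash
python3 -m pendant '-0.001 0 0 0 0;-0.002 0 0 0 0;-0.003 0 0 0 0;-0.004 0 0 0 0;-0.005 0 0 0 0;-0.006 0 0 0 0;-0.007 0 0 0 0;-0.008 0 0 0 0;-0.009 0 0 0 0;-0.009 0 0 0 0'; python3 - <<'E'
from h import *
p,d=cams.capture('wrist');q,d2=cams.capture('top')
a=cv2.resize(p[80:280,220:420],None,fx=2,fy=2)
b=cv2.resize(q[175:255,385:445],(300,400),interpolation=cv2.INTER_CUBIC)
cv2.imwrite('pics/w3.png',np.hstack([a,b]))
E
```

```text
t: 10.5
tcp_pos: [0.5271, -0.1659, 0.0506]
tcp_rot: [3.14, -0.009, 0.009]
wrist_force: [4.1, 1.0, 17.8]
opening: 0.005
gripper_force: 8.9
```

View pics/w3.png

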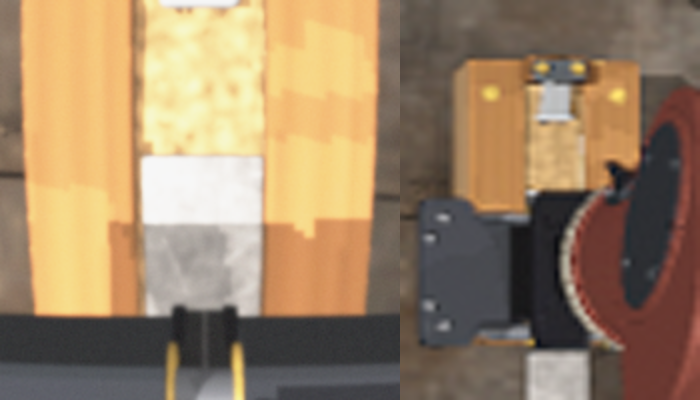

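The strip's rear end is still at crop row 155, which puts it 52.6 mm behind the TCP. The strip centre is therefore at x≈0.515, an overhang of about 46 mm. I'll lift off, back up and open.

```bash
python3 -m pendant '0 0 -0.001 0 0;0 0 -0.003 0 0;0 0 -0.015 0 0;0 0 -0.03 0 0.07;-0.02 0 -0.04 0 0.07;-0.05 0 -0.04 0 0.07;-0.05 0 -0.04 0 0.07;-0.05 0 -0.04 0 0.07;-0.05 0 -0.04 0 0.07;-0.05 0 -0.04 0 0.07'; python3 - <<'E'
from h import *
s=bot.sense();print(s['tcp_pos'],s['tcp_rot'],s['wrist_force'])
p,d=cams.capture('wrist');q,d2=cams.capture('top');np.save('pics/top4.npy',d2)
a=cv2.resize(p[80:400,160:480],(500,500))
b=cv2.resize(q[175:275,385:445],(300,500),interpolation=cv2.INTER_CUBIC)
cv2.imwrite('pics/w4.png',np.hstack([a,b]))
E
```

```text
t: 11.43
tcp_pos: [0.4734, -0.1656, 0.0874]
tcp_rot: [-3.141, -0.0, 0.009]
wrist_force: [0.3, 1.0, -0.5]
opening: 0.453
gripper_force: 0.0
[ 0.47342597 -0.16556798  0.08738933] [-3.14147733e+00 -4.41236568e-04  9.09865224e-03] [ 0.34991988  1.03428058 -0.4868064 ]
```

View pics/w4.png

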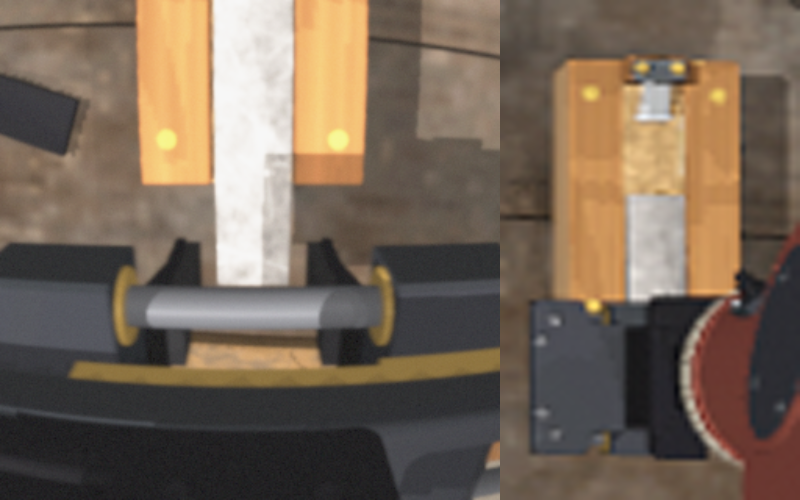

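The view shows the strip overhanging straight, centred between the fingers. I'll finish opening, descend 58 mm and grip.

```bash
python3 -m pendant '0.001 0 0 0 0.07;0.001 0 0 0 0.07;0.001 0 0 0 0.07;0.001 0 0.015 0 0.07;0.001 0 0.03 0 0.07;0.001 0 0.045 0 0.07;0.001 0 0.055 0 0.07;0.001 0 0.058 0 0.07;0.001 0 0.058 0 0.07;0.001 0 0.058 0 0.07'
```

```text
t: 12.37
tcp_pos: [0.4741, -0.1658, 0.0296]
tcp_rot: [3.142, -0.0, 0.009]
wrist_force: [1.3, -0.5, -0.7]
opening: 0.803
gripper_force: 0.0
```

```bash
python3 -m pendant '0 0 0 0 0.04;0 0 0 0 0.04;0 0 0 0 0.04;0 0 0 0 0.034;0 0 0 0 0.034;0 0 0 0 0.028;0 0 0 0 0.025;0 0 0 0 0.02;0 0 0 0 0.02;0 0 0 0 0.02' 45
```

```text
t: 13.2
tcp_pos: [0.4738, -0.1657, 0.0292]
tcp_rot: [-3.142, 0.0, 0.009]
wrist_force: [-0.4, -0.0, 0.6]
opening: 0.355
gripper_force: 45.0
```

```bash
python3 -m pendant '0 0 -0.001 0 0.02;0 0 -0.003 0 0.02;0 0 -0.006 0 0.02;0 0 -0.012 0 0.02;0 0 -0.02 0 0.02;0 0 -0.03 0 0.02;0 0 -0.045 0 0.02;0 0 -0.06 0 0.02;0 0 -0.07 0 0.02;0 0 -0.07 0 0.02' 60; python3 - <<'E'
from h import *
for n in('scene','wrist'):
    p,d=cams.capture(n);np.save(f'pics/{n}5.npy',d);cv2.imwrite(f'pics/{n}5.png',p)
q=cv2.imread('pics/scene5.png');p=cv2.imread('pics/wrist5.png')
cv2.imwrite('pics/w5.png',np.hstack([cv2.resize(q[110:230,330:450],(400,400)),cv2.resize(p[80:400,160:480],(400,400))]))
E
```

```text
t: 14.03
tcp_pos: [0.4754, -0.1661, 0.102]
tcp_rot: [3.14, -0.004, 0.009]
wrist_force: [0.9, -0.3, -0.9]
opening: 0.349
gripper_force: 63.5
```

View pics/w5.png

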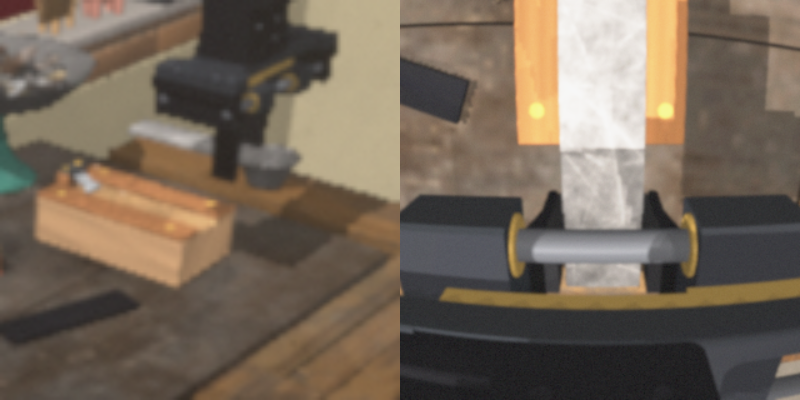

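The strip is lifted clear and level. Next I'll carry it over to the block.

```bash
python3 -m pendant '0.003 -0.012 0 0.005 0.02;0.009 -0.037 0 0.02 0.02;0.017 -0.07 0 0.04 0.02;0.026 -0.11 0 0.06 0.02;0.035 -0.15 0 0.08 0.02;0.045 -0.19 0 0.11 0.02;0.055 -0.23 0 0.13 0.02;0.062 -0.26 0 0.15 0.02;0.067 -0.282 0 0.165 0.02;0.07 -0.295 0 0.173 0.02'
```

```text
t: 14.97
tcp_pos: [0.5405, 0.1337, 0.0981]
tcp_rot: [-3.141, 0.002, -0.161]
wrist_force: [0.1, -0.3, -0.5]
opening: 0.354
gripper_force: 63.5
```

```bash
python3 -m pendant '0 0 0 0 0.02;0 0 0 0 0.02;0 0 0 0 0.02'; python3 - <<'E'
from h import *
s=bot.sense();print(s['tcp_pos'],s['tcp_rot'])
from scipy.spatial.transform import Rotation as Ro
T=Ro.from_euler('xyz',s['tcp_rot']).as_matrix()
p,d=cams.capture('wrist');cv2.imwrite('pics/wrist6.png',p)
m=cams.camera_model('wrist');K=m['K'];A=np.array(m['tool_from_camera'])
v,u=np.mgrid[:400,:640];x=(u-K[0][2])/K[0][0];y=(v-K[1][2])/K[1][1];r=np.hypot(x,y)+1e-9
X=np.dstack([x/r*np.tan(r)*d,y/r*np.tan(r)*d,d])@A[:3,:3].T+A[:3,3]
W=X@T.T+s['tcp_pos']
ok=(d>0)&(abs(X[...,1])<.03)&(X[...,2]>-.03)&(X[...,2]<-.008)&(X[...,0]>.015)&(X[...,0]<.15)
Q=X[ok];c,sz,a=cv2.minAreaRect(Q[:,:2].astype(np.float32)*1000);print('strip tool',len(Q),c,sz,a,'rear x',np.percentile(Q[:,0],99.5))
print('slope',np.polyfit(Q[:,0],Q[:,2],1))
ok=(d>0)&(abs(W[...,2]-.048)<.006)&(np.hypot(W[...,0]-.585,W[...,1]-.132)<.08)
Q=W[ok];print('block',len(Q),cv2.minAreaRect(Q[:,:2].astype(np.float32)*1000) if len(Q) else '')
q,d2=cams.capture('top')
cv2.imwrite('pics/w6.png',np.hstack([cv2.resize(q[165:265,270:370],(400,400)),cv2.resize(p[0:320,160:480],(400,400))]))
E
```

```text
t: 15.22
tcp_pos: [0.5407, 0.1287, 0.0983]
tcp_rot: [3.141, 0.001, -0.165]
wrist_force: [0.2, -0.8, -1.0]
opening: 0.352
gripper_force: 63.5
[0.54067183 0.12865796 0.09832354] [ 3.14058166e+00  1.32591496e-03 -1.64885945e-01]
strip tool 12922 (59.61362075805664, 0.6343622207641602) (32.55332946777344, 89.2150650024414) 89.95865631103516 rear x 0.10355728909212952
slope [ 0.0068001  -0.02238479]
block 1597 ((587.9484252929688, 154.1494903564453), (18.84241485595703, 44.426185607910156), 79.40667724609375)
```

View pics/w6.png

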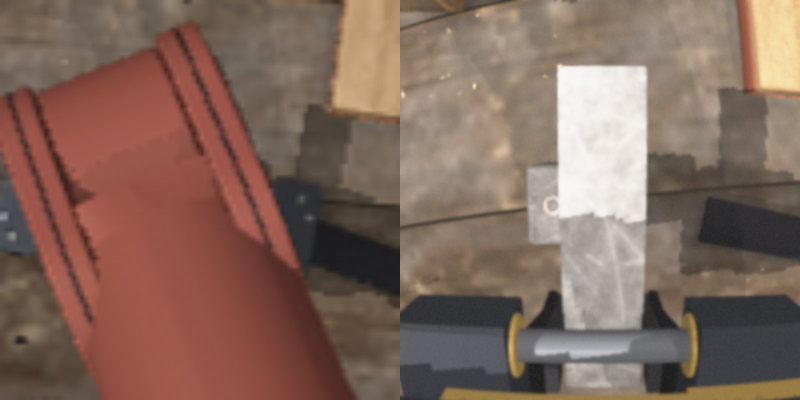

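The strip is gripped square and flat, with its centre 39 mm ahead of the TCP. The visible part of the block implies a centre of about (0.584,0.131), which agrees with the first measurement. I'll correct by (+4,-10) mm and descend.

```bash
python3 -m pendant '0.002 -0.005 0 0.005 0.02;0.004 -0.01 0 0.008 0.02;0.004 -0.01 0.008 0.008 0.02;0.004 -0.01 0.02 0.008 0.02;0.004 -0.01 0.035 0.008 0.02;0.004 -0.01 0.047 0.008 0.02;0.004 -0.01 0.055 0.008 0.02;0.004 -0.01 0.058 0.008 0.02;0.004 -0.01 0.058 0.008 0.02;0.004 -0.01 0.058 0.008 0.02'
```

```text
t: 16.15
tcp_pos: [0.5469, 0.1392, 0.0413]
tcp_rot: [-3.141, -0.0, -0.172]
wrist_force: [-0.5, 0.1, -0.5]
opening: 0.354
gripper_force: 63.5
```

```bash
python3 -m pendant '0 0 0.001 0 0.02;0 0 0.002 0 0.02;0 0 0.003 0 0.02;0 0 0.004 0 0.02;0 0 0.005 0 0.02;0 0 0.006 0 0.02;0 0 0.0065 0 0.02;0 0 0.007 0 0.02;0 0 0.007 0 0.02'
```

```text
t: 16.9
tcp_pos: [0.5467, 0.1391, 0.034]
tcp_rot: [3.142, 0.0, -0.172]
wrist_force: [0.6, 0.5, -0.5]
opening: 0.353
gripper_force: 63.5
```

```bash
python3 -m pendant '0 0 0.0003 0 0.02;0 0 0.0006 0 0.02;0 0 0.0009 0 0.02;0 0 0.0009 0 0.02'
```

```text
t: 17.23
tcp_pos: [0.5467, 0.1391, 0.0333]
tcp_rot: [-3.142, 0.0, -0.172]
wrist_force: [0.4, -0.0, -0.3]
opening: 0.354
gripper_force: 63.5
```

```bash
python3 -m pendant '0 0 0.0003 0 0.02;0 0 0.0006 0 0.02;0 0 0.0009 0 0.02;0 0 0.0009 0 0.02'
```

```text
t: 17.57
tcp_pos: [0.5467, 0.1391, 0.0324]
tcp_rot: [-3.142, 0.0, -0.172]
wrist_force: [-1.1, -0.0, -0.7]
opening: 0.356
gripper_force: 63.5
```

```bash
python3 -m pendant '0 0 0.0003 0 0.02;0 0 0.0005 0 0.02;0 0 0.0005 0 0.02'
```

```text
t: 17.82
tcp_pos: [0.5468, 0.1391, 0.0321]
tcp_rot: [3.142, -0.0, -0.172]
wrist_force: [-1.7, -1.3, 2.8]
opening: 0.354
gripper_force: 63.7
```

Contact at about 3 N. I'll release gently.

```bash
python3 -m pendant '0 0 0.0001 0 0.029;0 0 0.0001 0 0.029;0 0 0.0001 0 0.03;0 0 0.0001 0 0.032;0 0 0.0001 0 0.034;0 0 0.0001 0 0.038;0 0 0.0001 0 0.045;0 0 0.0001 0 0.055;0 0 0.0001 0 0.06;0 0 0.0001 0 0.06' 10
```

```text
t: 18.65
tcp_pos: [0.5467, 0.1391, 0.0317]
tcp_rot: [-3.142, 0.0, -0.172]
wrist_force: [-0.4, 0.5, -0.0]
opening: 0.64
gripper_force: 0.0
```

```bash
python3 -m pendant '0 0 0 0 0.07;0 0 -0.004 0 0.07;0 0 -0.015 0 0.07;0 0 -0.03 0 0.07;0 0 -0.06 0 0.07;0 0 -0.09 0 0.07;-0.02 0 -0.12 0 0.07;-0.05 0 -0.12 0 0.07;-0.08 0 -0.12 0 0.07;-0.08 0 -0.12 0 0.07'; python3 - <<'E'
from h import *
s=bot.sense();print(s['tcp_pos'])
q,d2=cams.capture('top');p,_=cams.capture('wrist');P=cloud('top',d2)
Q=P[180:240,280:345].reshape(-1,3);Q=Q[(Q[:,2]>.051)&(Q[:,2]<.06)]
print(len(Q),cv2.minAreaRect(Q[:,:2].astype(np.float32)*1000) if len(Q)>3 else'',np.median(Q[:,2]))
cv2.imwrite('pics/w7.png',np.hstack([cv2.resize(q[165:265,270:370],(400,400)),cv2.resize(p[0:320,160:480],(400,400))]))
E
```

```text
t: 19.48
tcp_pos: [0.4638, 0.1545, 0.1532]
tcp_rot: [3.141, -0.0, -0.169]
wrist_force: [1.0, -0.1, -0.7]
opening: 0.8
gripper_force: 0.0
[0.46377374 0.15454507 0.15319507]
465 ((589.3118286132812, 131.88858032226562), (61.627952575683594, 122.44662475585938), 65.3030014038086) 0.05504972182619197
```

View pics/w7.png

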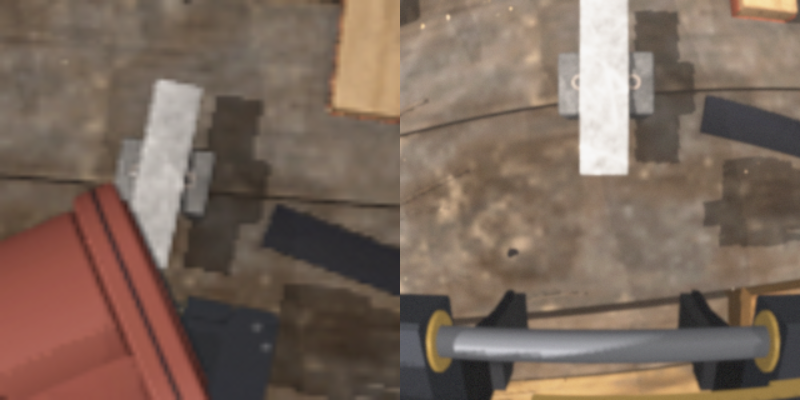

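The strip lies flat and square across the block, centred to within about 3 mm. The arm is clear.

```bash
python3 -c "
from plant import bot
print(bot.sign_off())"
```

```text
the job is handed in; nothing more can be done
None
```

I slid the strip out to about 46 mm of overhang, laid it flat and square across the iron block, centred to within about 3 mm by the last camera view, and released it. I handed the job in at about 19.6 s; sign-off returned no verdict.

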